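# Shut the punch case: flap first, then lid

### The job

Close up the blue punch case: first fold its upright red punch flap down flat inside while the lid is still open, then push the lid fully shut over it without slamming it. Do it only by pushing and pressing with the fingertips or the outside of the fingers; pick nothing up, and leave everything else lying or standing where it is.

Things in the scene. Friction and masses are not known exactly. Their poses are not given: they have to be found in the camera images.
- case: Blue open steel case, fixed to the bench, 300 (its x) x 200 (its y) x 75 mm (z) outside, walls and floor 4 mm; origin under its centre, on the bench. Both hinges run along its x: the lid's on the +y long wall, the flap's just inside the -y long wall. Its yaw lies within 0.5 rad of zero, so the lid opens to the robot's left.
- lid (a joint): Angle of the lid, rad: 0 = shut flat on the rim, pi/2 = upright, up to 2.0 = leaning back outwards. A flat blue panel 300 x 200 x 8 mm, 0.25 to 0.5 kg, with two yellow stripes on the outside and cork inside. A stiff hinge keeps it at any angle; closing it takes at most about 4 N at its free edge. Slamming means faster than 3 rad/s. If brought down while the flap is up it jams on the flap.
- lid_hinge (a point): Middle of the lid's hinge line, at case (0, +100, 75.5) mm. Its axes turn with the lid: x along the hinge, -y from the hinge to the free edge, z out of the outer face (up when shut). The outer face is at z = 8 mm, the inner one at z = 0.
- lid_edge (a point): Middle of the lid's free edge, on its outer face (200 mm from the hinge line, 8 mm above it in the lid's axes).
- flap (a joint): Angle of the punch flap, rad: 0 = folded flat inside the case (stop), pi/2 = upright, 1.7 = the other stop. A red panel 260 (along the hinge) x 130 x 8 mm, 0.25 kg, with seven steel punches strapped to its inner side, the side that faces the lid and comes to lie downwards. A stiff hinge keeps it at any angle; folding it takes at most about 3 N at its free edge. It folds towards the lid's hinge.
- flap_hinge (a point): Middle of the flap's hinge line, at case (0, -85, 50) mm. Its axes turn with the flap: x along the hinge, +y from the hinge to the free edge, z out of the bare outer face (up when folded, towards the case's -y side when upright). The bare face is at z = 4 mm, the back at z = -4 mm, the punches reach z = -18 mm.
- flap_edge (a point): Middle of the flap's free edge, on its bare outer face (130 mm from the hinge line).
- stone: Bystander in the case: loose sharpening stone 120 x 28 x 20 mm on the case floor near the lid's hinge; origin under its centre. It does not hinder the flap or lid.
- chisel: Bystander in the case: loose square steel chisel 100 x 11 x 11 mm on the case floor under the flap; origin under its centre. It does not hinder the flap or lid.
- mallet: Bystander: mallet lying on the bench beyond the case's -y side, white head 55 x 90 x 55 mm, wooden handle 190 mm long and 24 mm thick towards its -x; origin under the head.
- punch: Bystander: steel punch standing on its 30 mm foot, 80 mm tall, near the case's -y wall; origin under its centre.
- brush: Bystander: 200 mm brush lying on the bench beyond the lid's hinge side; origin under its middle.
- wax: Bystander: low round tin, 64 mm wide and 35 mm tall, between case and robot; origin under its centre.
- tin_red: Bystander: red paint tin with a blue band, 90 mm wide, 115 mm tall, well to one side of the case; origin under its centre.
- tin_green: Bystander: green paint tin with a white band, 90 mm wide, 115 mm tall, well to the other side of the case; origin under its centre.

How it is judged:
On the way, in this order (a step that is already met when the one before it is completed fails the run):
1. the flap is folded down flat while the lid is still open (value of joint flap below 0.1 rad and value of joint lid above 1 rad), for 0.2 s.
2. the lid is shut over the folded flap (value of joint lid below 0.05 rad and value of joint flap below 0.1 rad), for 0.2 s.
At the end, for the whole second after the job is handed in: The flap lies folded in the case (within 0.1 rad of flat), the lid is shut over it (within 0.05 rad, 10 mm at its edge) and at rest, and every bystander is within 30 mm of where it started (all of step 2 and distance of each of stone, chisel, mallet, punch, brush, wax, tin_red, tin_green from where it was at the start of the episode below 0.03 m and velocity of joint lid between -0.05 and 0.05 rad/s); the robot touches nothing.
It fails at once if the lid is brought down while the flap still stands (value of joint lid below 0.9 rad and value of joint flap above 0.5 rad).
It fails at once if the lid is slammed (faster than 3 rad/s) (velocity of joint lid below -3 rad/s).
It fails at once if a bystander is moved or lifted by more than 30 mm (distance of any of stone, chisel, mallet, punch, brush, wax, tin_red, tin_green from where it was at the start of the episode above 0.03 m).
It fails at once if the standing punch or a paint tin is tipped over (angle between any of punch, tin_red, tin_green's own z axis and vertical above 0.5 rad).
It also fails if it takes over 72 s, if anything falls off the work surface, if the arm or the gripper's body presses on something with over 40 N, if the wrist force passes 120 N, or if a joint passes its speed limit or range.

### The arm

A 7-joint arm with a two-finger parallel gripper is mounted at the origin on the work surface. World frame = base frame: x ahead of the robot, y to its left, z up, the work surface at z = 0. Lengths are in m, angles in rad, forces in N, time in s.
With the tool pointing down it reaches from about 0.4 to 0.925 m from the base axis. Payload 4.1 kg.
Tool frame: the origin (TCP) lies on the centre line of the jaws, within the pads' length; the fingertips stand 19 mm ahead of it and the grasp point (between the pads) is the TCP (manip.tips_ahead is the distance from the TCP to the fingertips, in m); z points along the fingers, y is the line along which they close (so a half turn about z gives the same grasp; the last joint's range is limited). The gripper opens to 85 mm and grips with 20 to 120 N. Pads are 22 mm wide; open, the fingers measure 114 mm over their backs; the gripper's body (76 mm by 85 mm) begins 54 mm behind the grasp point. The pads swing forward as they close: fully open they stand 13 mm farther back than shut.
Start: joints at [-0.099, 0.398, 0.045, 1.537, -0.019, 1.207, -0.051], TCP at [0.65, 0, 0.25] pointing down, gripper open.
Joint ranges: [-2.82, 2.82], [-0.49, 2.23], [-1.37, 1.46], [0, 2.46], [-1.36, 4.5], [0.23, 2], [-2.94, 2.94]. Speed limits (rad/s): [2.57, 2.57, 3.14, 3.14, 3.14, 3.14, 3.14].

### API

Orientations are given as [roll, pitch, yaw] about the fixed x, y, z axes, in that order (R = Rz(yaw) Ry(pitch) Rx(roll)).
In Python, from bench import manip, vision, search_frame gives the robot as it stands.
- The arm moves only by the tool send_rows, never from a script. Its argument "plan" is a list of rows, each a list of 3 entries, a list of its own where there are three numbers: the turn, a rotation vector about the tool's x, y, z in rad, then the shift along the tool's x, y, z in mm, then the closure in counts, from 0 (fully open) to 255 (shut). In form: [[[rx, ry, rz], [dx, dy, dz], claw], ...]. A call has 1 to 20 rows; each row shifts and turns the commanded pose from where the row before left it, along the tool's axes as they then stand; what a row does not reach is not made up. A row lasts 1/8 s, in which the tool goes at most 62.5 mm and 10.7 degrees, less where a joint would pass 70% of its speed; a pose out of reach is approached as far as the arm can. A call is refused whole if a number of a shift passes 62.5 or a number of a turn 0.188, either way. A call with a gripper value outside its range is refused whole. The fingers move at their own pace and stop on an object; "force" is the grip in N (left out, the last holds). Time passes only in rows, so rows that do not move let the fingers close. It gives the time, the measured TCP pose, the force, the opening and the grip force at its end, in the units of the state.
- manip.sense(): the state, without advancing time (a new reading comes with each control period).
- vision.capture(name): name is "scene" or "side" or "wrist"; returns a dict with "pixels" (400x640x3 uint8, red, green, blue), "mtx" (3x3 intrinsics, pixels), "origin" and "rotation" of the camera in the world; the wrist camera has in their place "tool_from_camera" (4x4, takes a point from camera to tool coordinates, whose origin is the TCP and whose axes are the flange's). Camera axes: x right, y up, looking along -z (the intrinsics and any distortion apply to the point x, -y, -z); pixel columns grow to the right and rows downward; lengths in m; the calibration is good to about 2 mm. The wrist camera is an equidistant fisheye: a pixel r from the principal point sees the ray r / f radians off the axis. A picture is of the moment at which its call begins: read the wrist's pose just before it. There is no depth.
- manip.finish_job(): hands the job in; it is judged then, once.
Trained networks look in a picture, given as the dict that the camera call returned (one of the last four; its "shot" number tells which), for a name from the list of things; names that differ only in an ending like _2 or _b are one class to them, and where a whole thing is asked for, a point or a joint stands for the part that bears it (a point fixed in the world has none). Each returns a list of dicts, best first, with "confidence" (0 to 1); they miss things now and then, are a little off and sometimes report something else, mostly with a low value. They report only what shows in the picture. A call takes as long as a camera call.
- search_frame(label, picture): "position" ([x, y, z] in m, in world coordinates, good to about 4 mm: the middle of the surface that is visible of it).
The state is a dict: "time_s": time; "qpos": joint angles; "dq": joint speeds; "joint_torque": joint torques, N m; "eef_pos": TCP position; "tool_rot": TCP orientation; "wrist_force": force on the tool from outside, world axes, zero at the start; "wrist_torque": the same for the moment, N m; "gripper_width": finger opening in m; "gripper_force": force on a finger pad.
Only numpy, scipy, OpenCV 4.12 (cv2) and the standard library are available. Lean on these libraries where they do the work, as an engineer would, in place of code of your own. Each camera call takes 0.05 s, during which the arm holds its last target. There are 200 camera calls.

## Working session

There is one attempt and no reset: what is moved stays moved. The work goes in short steps, Python scripts to look and compute and a tool call to move; the robot and the scene stay as the last step left them, time stands still between calls to the robot, and variables do not carry over. Pictures are saved under pics/ and viewed, at most 10 in all, crops included, and the job is handed in when it is done.

Besides the shell and the picture viewer there is one more tool, called after "Call:" as a command line: name --argument value ..., lists and objects as JSON in quotes. send_rows: Moves the arm, as the interface text tells. Its arguments: {"type":"object","properties":{"plan":{"type":"array"},"force":{"type":"number"}},"required":["plan"]}

```bash
mkdir -p pics; ls
python3 - <<'E'
from bench import manip, vision, search_frame
import cv2, numpy as np
s=manip.sense(); print({k:np.round(v,3).tolist() for k,v in s.items()})
for n in ["scene","side"]:
    p=vision.capture(n); cv2.imwrite(f"pics/{n}0.png",p["pixels"][:,:,::-1])
    print(n,p["origin"],np.round(p["mtx"],1).tolist())
    for l in ["case","lid_hinge","lid_edge","lid","flap","flap_hinge","flap_edge","stone","chisel","mallet","punch","brush","wax","tin_red","tin_green"]:
        r=search_frame(l,p); print(l,[(np.round(d["position"],3).tolist(),round(d["confidence"],2)) for d in r[:2]])
E
```

```text
pics
{'time_s': 0.0, 'qpos': [-0.099, 0.399, 0.045, 1.538, -0.019, 1.207, -0.051], 'dq': [-0.0, 0.0, 0.001, -0.0, -0.001, 0.0, 0.002], 'joint_torque': [-0.001, -47.513, 1.364, -25.423, 0.011, 0.01, 0.0], 'eef_pos': [0.649, 0.0, 0.249], 'tool_rot': [-3.14, 0.0, 1.571], 'wrist_force': [-0.025, -0.408, 0.012], 'wrist_torque': [0.079, -0.008, 0.043], 'gripper_force': 0.0, 'gripper_width': 0.085}
scene [ 1.20256556 -0.11696802  1.09136592] [[434.1, 0.0, 317.2], [0.0, 434.1, 206.2], [0.0, 0.0, 1.0]]
case [([0.57, -0.084, 0.04], 0.9), ([0.628, 0.031, 0.17], 0.38)]
lid_hinge [([0.626, 0.03, 0.171], 0.59), ([0.614, -0.487, 0.111], 0.39)]
lid_edge [([0.626, 0.033, 0.172], 0.75)]
lid [([0.626, 0.034, 0.173], 0.55)]
flap [([0.583, -0.169, 0.143], 0.62)]
flap_hinge [([0.585, -0.168, 0.136], 0.94)]
flap_edge [([0.59, -0.169, 0.147], 0.86)]
stone [([0.629, 0.031, 0.17], 0.67)]
chisel []
mallet [([0.551, -0.336, 0.038], 0.64)]
punch [([0.589, -0.166, 0.143], 0.64), ([0.687, -0.225, 0.034], 0.49)]
brush [([0.612, 0.102, 0.018], 0.68)]
wax [([0.342, -0.108, 0.035], 0.75), ([0.58, -0.167, 0.143], 0.16)
[... 179 characters left out ...]
], [0.0, 472.3, 200.2], [0.0, 0.0, 1.0]]
case [([0.531, -0.09, 0.027], 0.56)]
lid_hinge [([0.478, 0.013, 0.219], 0.58), ([0.523, -0.172, 0.154], 0.58)]
lid_edge [([0.48, 0.013, 0.212], 0.73)]
lid [([0.479, 0.01, 0.214], 0.98)]
flap [([0.523, -0.172, 0.154], 0.98)]
flap_hinge [([0.52, -0.17, 0.151], 0.6)]
flap_edge []
stone [([0.502, -0.035, 0.024], 0.75), ([0.521, -0.171, 0.152], 0.46)]
chisel [([0.499, -0.128, 0.012], 0.59)]
mallet [([0.514, -0.343, 0.042], 0.83)]
punch []
brush []
wax [([0.33, -0.109, 0.033], 0.78), ([0.479, 0.011, 0.215], 0.65)]
tin_red [([0.571, 0.492, 0.089], 0.67), ([0.666, -0.225, 0.027], 0.37)]
tin_green [([0.559, -0.496, 0.095], 0.7), ([0.329, -0.109, 0.035], 0.26)]
```

View pics/scene0.png

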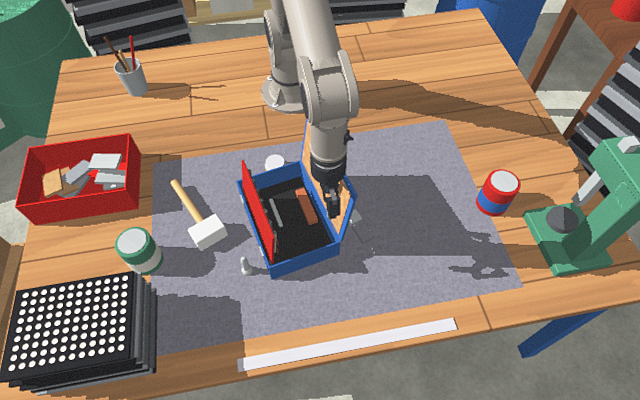

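View pics/side0.png

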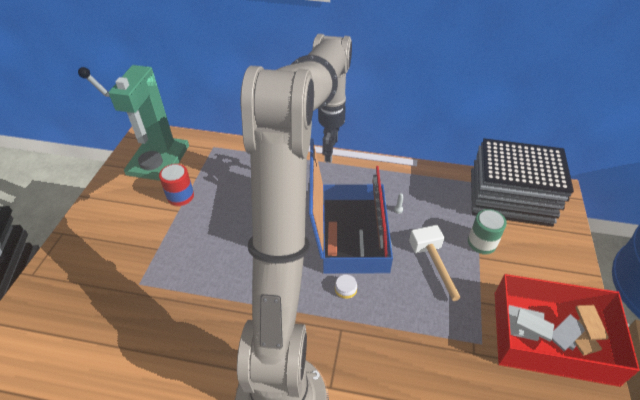

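The scene view shows the open case at about (230–355, 150–278). The red flap stands upright at (258,210), the lid is nearly upright at (343,200) right beside the gripper, and the punch is at (245,265). The side view agrees, with the lid at (316,210) and the flap at (381,215). I'll enlarge both views to pick corners.

Run:
```python
import cv2
a=cv2.imread("pics/scene0.png")[145:285,225:375]; b=cv2.imread("pics/side0.png")[140:280,295:420]
cv2.imwrite("pics/a.png",cv2.resize(a,None,fx=4,fy=4,interpolation=cv2.INTER_CUBIC))
cv2.imwrite("pics/b.png",cv2.resize(b,None,fx=4,fy=4,interpolation=cv2.INTER_CUBIC))
```

```text
(no output)
```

View pics/a.png

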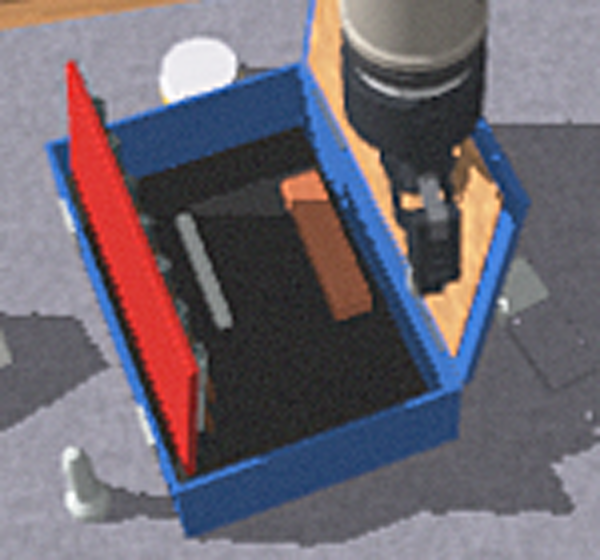

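View pics/b.png

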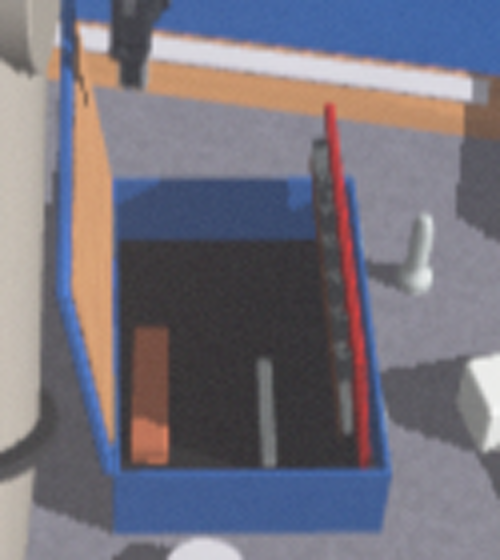

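The crops show the rim corners clearly, along with the flap's top edge from (70,62) to (195,370) in the scene crop and the lid's free corners. Next I'll fit the case pose and both joint angles.

```bash
cat > h.py <<'E'
import numpy as np
from scipy.spatial.transform import Rotation as R
def lidpt(x,s,z,a):  # s = distance from hinge, z offset from inner face
    return [x,100-s*np.cos(a)+z*np.sin(a),75.5+s*np.sin(a)+z*np.cos(a)]
def flappt(x,s,z,a):
    return [x,-85+s*np.cos(a)-z*np.sin(a),50+s*np.sin(a)+z*np.cos(a)]
def world(p,c): # case mm -> world m
    return R.from_euler('z',c[2]).apply(np.array(p)/1000.)+[c[0],c[1],0]
def project(p,cam):
    q=(np.asarray(p)-cam["origin"])@np.asarray(cam["rotation"])
    u=np.array([q[0],-q[1],-q[2]]); v=cam["mtx"]@u
    return v[:2]/v[2]
E
python3 - <<'E'
from h import *
from bench import vision
from scipy.optimize import least_squares
S,D=vision.capture("scene"),vision.capture("side")
C=lambda x,y,z:(lambda l,f:[x,y,z])
obs=[(S,C(-150,-100,75),237.5,181.5),(S,C(150,-100,75),270,267),(S,C(150,100,75),340.5,242.5),(S,C(-150,100,75),301.2,161.2),
(S,C(150,-100,0),272,279),(S,C(150,100,0),339.5,254.2),
(S,lambda l,f:flappt(-130,130,4,f),242.5,160.5),(S,lambda l,f:flappt(130,130,4,f),273.7,237.5),
(S,lambda l,f:lidpt(150,200,0,l),350.7,197),(S,lambda l,f:lidpt(150,200,8,l),356.2,195),
(D,C(-150,-100,75),392.5,257.5),(D,C(-150,100,75),323.2,258),(D,C(-150,-100,0),390.5,273),(D,C(-150,100,0),323.7,272.5),
(D,C(150,-100,75),383.2,185),(D,C(150,100,75),323.7,185),
(D,lambda l,f:flappt(130,130,0,f),377.5,166.2),(D,lambda l,f:lidpt(-150,200,8,l),311.2,212.5)]
f=lambda p:np.concatenate([project(world(g(p[3],p[4]),p[:3]),cam)-[u,v] for cam,g,u,v in obs])
best=min((least_squares(f,[.57,-.08,0.1,l0,1.5],loss='soft_l1') for l0 in(1.2,1.8)),key=lambda r:r.cost)
print(best.x.round(4)); print(best.fun.reshape(-1,2).round(1).tolist())
c=best.x[:3];l,fl=best.x[3:]
for n,p in dict(fe=flappt(0,130,4,fl),fe_m=flappt(-130,130,4,fl),fe_p=flappt(130,130,4,fl),le=lidpt(0,200,0,l),le_m=lidpt(-150,200,0,l),le_p=lidpt(150,200,0,l),fh=flappt(0,0,0,0),lh=lidpt(0,0,0,0)).items(): print(n,world(p,c).round(3))
np.save("fit.npy",best.x)
E
```

```text
Traceback (most recent call last):
  File "h.py", line 11, in project
    u=np.array([q[0],-q[1],-q[2]]); v=cam["mtx"]@u
                ~^^^
IndexError: invalid index to scalar variable.
```

```bash
sed -i 's/np.asarray(cam\["rotation"\])/rotm(cam)/' h.py
cat >> h.py <<'E'
def rotm(cam):
    r=np.asarray(cam["rotation"],float)
    return R.from_euler('xyz',r).as_matrix() if r.shape==(3,) else r
E
cat > fit.py <<'E'
from h import *
from bench import vision
from scipy.optimize import least_squares
S,D=vision.capture("scene"),vision.capture("side")
print(S["rotation"],(rotm(S)@[0,0,-1]).round(2))
C=lambda x,y,z:(lambda l,f:[x,y,z])
obs=[(S,C(-150,-100,75),237.5,181.5),(S,C(150,-100,75),270,267),(S,C(150,100,75),340.5,242.5),(S,C(-150,100,75),301.2,161.2),
(S,C(150,-100,0),272,279),(S,C(150,100,0),339.5,254.2),
(S,lambda l,f:flappt(-130,130,4,f),242.5,160.5),(S,lambda l,f:flappt(130,130,4,f),273.7,237.5),
(S,lambda l,f:lidpt(150,200,0,l),350.7,197),(S,lambda l,f:lidpt(150,200,8,l),356.2,195),
(D,C(-150,-100,75),392.5,257.5),(D,C(-150,100,75),323.2,258),(D,C(-150,-100,0),390.5,273),(D,C(-150,100,0),323.7,272.5),
(D,C(150,-100,75),383.2,185),(D,C(150,100,75),323.7,185),
(D,lambda l,f:flappt(130,130,0,f),377.5,166.2),(D,lambda l,f:lidpt(-150,200,8,l),311.2,212.5)]
f=lambda p:np.concatenate([project(world(g(p[3],p[4]),p[:3]),cam)-[u,v] for cam,g,u,v in obs])
best=min((least_squares(f,[.57,-.08,0.1,l0,1.5],loss='soft_l1') for l0 in(1.2,1.8)),key=lambda r:r.cost)
print(best.x.round(4)); print(f(best.x).reshape(-1,2).round(1).tolist())
c=best.x[:3];l,fl=best.x[3:]
for n,p in dict(fe=flappt(0,130,4,fl),fe_m=flappt(-130,130,4,fl),fe_p=flappt(130,130,4,fl),le=lidpt(0,200,0,l),le_m=lidpt(-150,200,0,l),le_p=lidpt(150,200,0,l),fh=flappt(0,0,0,0),lh=lidpt(0,0,0,0)).items(): print(n,world(p,c).round(3))
np.save("fit.npy",best.x)
E
python3 fit.py
```

```text
[0.57316409 0.01390545 1.38640198] [-0.54  0.09 -0.84]
[ 0.5489 -0.0981  0.1984  1.6804  1.4247]
[[-1.4, -1.2], [-1.2, 0.9], [-0.0, -0.9], [-0.8, -1.5], [-0.3, 0.6], [0.1, 0.1], [-0.3, -1.0], [-0.4, 0.5], [1.4, -0.3], [-1.0, 0.8], [0.0, 0.4], [-0.3, 0.1], [-0.7, -0.4], [-0.8, 0.4], [0.0, -1.4], [-1.0, -1.4], [-1.4, -1.5], [0.0, 0.0]]
fe [ 0.563 -0.167  0.179]
fe_m [ 0.435 -0.192  0.179]
fe_p [ 0.69  -0.141  0.179]
le [0.525 0.021 0.274]
le_m [ 0.378 -0.008  0.274]
le_p [0.672 0.051 0.274]
fh [ 0.566 -0.181  0.05 ]
lh [ 0.529 -0.     0.076]
```

The fit is good to about 3 mm: case at (0.549, −0.098), yaw 0.198, lid 1.68 rad, flap 1.42 rad. I'll shut the fingers, align the tool with the case (tool x = case +y, tool y = case +x), and cross over to the outer side of the flap.

Call:
send_rows --plan '[[[0,0,-0.1],[0,0,-10],255],[[0,0,-0.1],[0,0,-10],255],[[0,0,0],[-40,-18,0],255],[[0,0,0],[-40,-18,0],255],[[0,0,0],[-40,-18,0],255],[[0,0,0],[-40,-18,0],255],[[0,0,0],[-36,-16,0],255],[[0,0,0],[0,0,0],255],[[0,0,0],[0,0,0],255]]' --force 60

```text
time_s: 2.92
eef_pos: [0.603, -0.2088, 0.2703]
tool_rot: [3.141, -0.001, 1.771]
wrist_force: [-0.7, -0.2, -0.7]
gripper_width: -0.0
gripper_force: 0.0
```

```bash
cat >> h.py <<'E'
def tcp():
    from bench import manip
    s=manip.sense(); c=np.load("fit.npy")
    p=R.from_euler('z',-c[2]).apply(np.array(s["eef_pos"])-[c[0],c[1],0])*1000
    print("t",round(s["time_s"],2),"case xyz tcp",p.round(1),"rot",np.round(s["tool_rot"],3),"F",np.round(s["wrist_force"],1),"w",round(s["gripper_width"],3),"tips",getattr(manip,"tips_ahead",None))
    return p
E
python3 - <<'E'
from h import *
from bench import vision
import cv2
tcp()
p=vision.capture("scene"); cv2.imwrite("pics/s1.png",cv2.resize(p["pixels"][130:290,200:420,::-1],None,fx=3,fy=3))
E
```

```text
t 2.92 case xyz tcp [  31.2 -119.3  270.3] rot [ 3.141e+00 -1.000e-03  1.771e+00] F [-0.7 -0.2 -0.7] w -0.0 tips 0.019
```

View pics/s1.png

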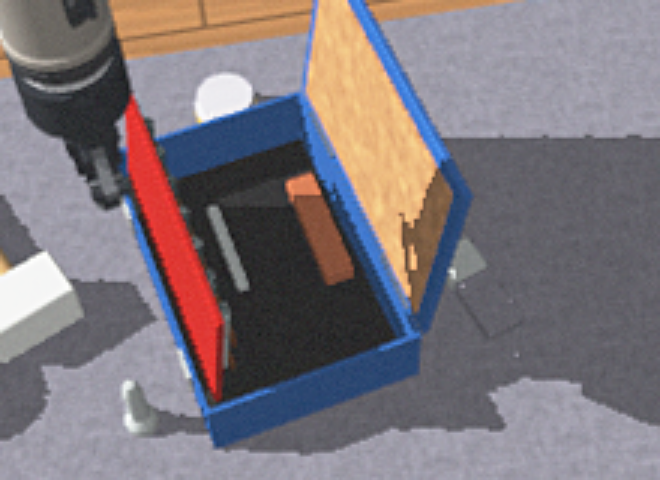

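The gripper is clear of everything on the flap's bare side at (95,190), and the lid is still leaning back open. Next: descend and sweep the flap down along its arc.

Call:
send_rows --plan '[[[0,0,0],[0,0,50],255],[[0,0,0],[0,0,51],255],[[0,0,0],[17,0,0],255],[[0,0,0],[17,0,0],255],[[0,0,0],[11,0,2.5],255],[[0,0,0],[11,0,2.5],255],[[0,0,0],[9,0,4],255],[[0,0,0],[9,0,4],255],[[0,0,0],[8,0,6],255],[[0,0,0],[8,0,6],255],[[0,0,0],[7,0,7],255],[[0,0,0],[7,0,7],255],[[0,0,0],[5,0,8.5],255],[[0,0,0],[5,0,8.5],255],[[0,0,0],[3.5,0,9.5],255],[[0,0,0],[3.5,0,9.5],255],[[0,0,0],[1.5,0,10],255],[[0,0,0],[1.5,0,10],255],[[0,0,0],[0,0,3],255],[[0,0,0],[0,0,0],255]]'

```text
time_s: 5.48
eef_pos: [0.578, -0.088, 0.0729]
tool_rot: [-3.141, -0.0, 1.77]
wrist_force: [-5.0, 1.6, 14.9]
gripper_width: -0.0001
gripper_force: 7.2
```

Run:
```python
from h import *
from bench import vision
import cv2
tcp()
p=vision.capture("scene"); cv2.imwrite("pics/s2.png",cv2.resize(p["pixels"][130:290,200:420,::-1],None,fx=3,fy=3))
```

```text
t 5.47 case xyz tcp [30.6  4.1 72.9] rot [-3.141 -0.     1.77 ] F [-5.   1.6 14.9] w -0.0 tips 0.019
```

View pics/s2.png

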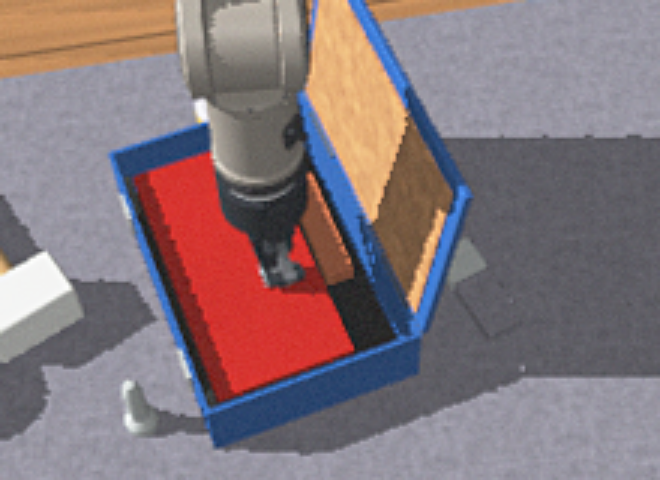

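The flap lies flat (red panel at (240,280)), with 15 N of contact force at z ≈ 54 mm, which is the stop. I'll press slightly more, lift, and cross over to the lid's outer side.

Call:
send_rows --plan '[[[0,0,0],[0,0,2],255],[[0,0,0],[0,0,0],255],[[0,0,0],[0,0,-30],255],[[0,0,0],[0,0,-60],255],[[0,0,0],[0,0,-60],255],[[0,0,0],[0,0,-60],255],[[0,0,0],[0,0,-42],255],[[0,0,0],[0,0,0],255],[[0,0,0],[42,0,0],255],[[0,0,0],[42,0,0],255],[[0,0,0],[42,0,0],255],[[0,0,0],[42,0,0],255],[[0,0,0],[0,0,0],255]]'

```text
time_s: 7.15
eef_pos: [0.5432, 0.081, 0.3194]
tool_rot: [-3.139, -0.002, 1.778]
wrist_force: [-0.2, -0.1, 0.1]
gripper_width: 0.0002
gripper_force: 0.0
```

Run:
```python
from h import *
from bench import vision
import cv2
tcp()
p=vision.capture("scene");q=vision.capture("side")
cv2.imwrite("pics/s3.png",np.hstack([cv2.resize(i["pixels"][130:290,c:c+160,::-1],None,fx=2.5,fy=2.5) for i,c in((p,220),(q,260))]))
x=np.load("fit.npy")
for l in (1.0,1.2,1.4,1.6,1.7,1.8): print(l,project(world(lidpt(150,200,8,l),x[:3]),p).round(),project(world(lidpt(-150,200,8,l),x[:3]),q).round())
```

```text
t 7.15 case xyz tcp [ 29.7 176.6 319.4] rot [-3.139e+00 -2.000e-03  1.778e+00] F [-0.2 -0.1  0.1] w 0.0 tips 0.019
1.0 [302. 220.] [362. 219.]
1.2 [317. 211.] [348. 215.]
1.4 [333. 204.] [333. 212.]
1.6 [349. 198.] [317. 212.]
1.7 [357. 195.] [310. 213.]
1.8 [364. 194.] [302. 214.]
```

View pics/s3.png

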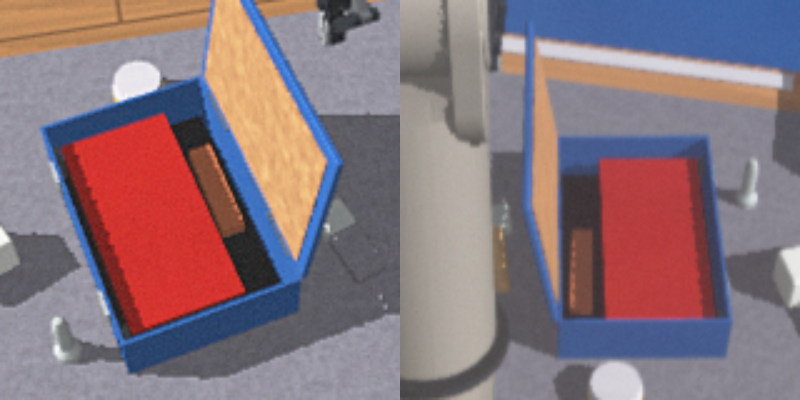

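The flap is flat and the lid is unchanged (edge corner at (336,162) in the crop, matching 1.68 rad). The tool is clear, beyond the lid. Now I'll lower it and push the lid over at about 0.8 rad/s.

Call:
send_rows --plan '[[[0,0,0],[0,0,35],255],[[0,0,0],[0,0,35],255],[[0,0,0],[-15,0,0],255],[[0,0,0],[-15,0,0],255],[[0,0,0],[-10,0,0],255],[[0,0,0],[-10,0,0],255],[[0,0,0],[-10,0,0],255],[[0,0,0],[-10,0,0],255],[[0,0,0],[-10,0,0],255],[[0,0,0],[-10.5,0,1.5],255],[[0,0,0],[-10.5,0,1.5],255],[[0,0,0],[-10.5,0,1.5],255],[[0,0,0],[-10,0,4],255],[[0,0,0],[-10,0,4],255],[[0,0,0],[-10,0,4],255]]'

```text
time_s: 9.12
eef_pos: [0.5725, -0.0628, 0.2342]
tool_rot: [-3.14, -0.0, 1.771]
wrist_force: [-0.8, 3.1, 0.8]
gripper_width: -0.0002
gripper_force: 1.1
```

Run:
```python
from h import *
from bench import vision
import cv2
tcp()
p=vision.capture("scene");q=vision.capture("side")
cv2.imwrite("pics/s4.png",np.hstack([cv2.resize(i["pixels"][130:290,c:c+160,::-1],None,fx=2.5,fy=2.5) for i,c in((p,220),(q,260))]))
```

```text
t 9.12 case xyz tcp [ 30.1  30.  234.2] rot [-3.14  -0.     1.771] F [-0.8  3.1  0.8] w -0.0 tips 0.019
```

View pics/s4.png

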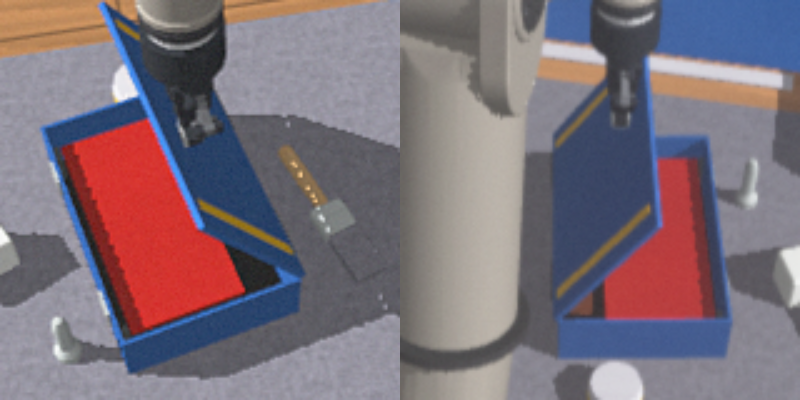

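The lid is at about 1.0 rad and following the finger with a 3 N push; the flap is still flat. I'll continue down to shut, then press lightly.

Call:
send_rows --plan '[[[0,0,0],[-8.5,0,6.3],255],[[0,0,0],[-8.5,0,6.3],255],[[0,0,0],[-8.5,0,6.3],255],[[0,0,0],[-7.2,0,7.8],255],[[0,0,0],[-7.2,0,7.8],255],[[0,0,0],[-7.2,0,7.8],255],[[0,0,0],[-5.6,0,9],255],[[0,0,0],[-5.6,0,9],255],[[0,0,0],[-5.6,0,9],255],[[0,0,0],[-3.6,0,10],255],[[0,0,0],[-3.6,0,10],255],[[0,0,0],[-3.6,0,10],255],[[0,0,0],[-1.6,0,10.5],255],[[0,0,0],[-1.6,0,10.5],255],[[0,0,0],[-1.6,0,10.5],255],[[0,0,0],[0,0,2],255],[[0,0,0],[0,0,1],255],[[0,0,0],[0,0,0],255]]'

```text
time_s: 11.48
eef_pos: [0.5885, -0.1399, 0.1025]
tool_rot: [-3.141, -0.0, 1.771]
wrist_force: [-4.5, 0.5, 13.0]
gripper_width: -0.0003
gripper_force: 6.3
```

```bash
python3 -c "
from h import *
tcp()"
```

```text
t 11.47 case xyz tcp [ 30.6 -48.8 102.5] rot [-3.141 -0.     1.771] F [-4.5  0.5 13. ] w -0.0 tips 0.019
```

The tip is at 83.5 mm, exactly the height of the shut lid, with 13 N of contact. I'll press a touch more, then back off upward.

Call:
send_rows --plan '[[[0,0,0],[0,0,2],255],[[0,0,0],[0,0,0],255],[[0,0,0],[0,0,-20],255],[[0,0,0],[0,0,-60],255],[[0,0,0],[0,0,-60],255],[[0,0,0],[0,0,0],255],[[0,0,0],[0,0,0],255]]'

```text
time_s: 12.35
eef_pos: [0.5879, -0.1395, 0.238]
tool_rot: [-3.14, -0.001, 1.771]
wrist_force: [-0.1, -1.0, 0.2]
gripper_width: 0.0002
gripper_force: 0.0
```

Run:
```python
from h import *
from bench import vision
import cv2
tcp()
p=vision.capture("scene");q=vision.capture("side")
cv2.imwrite("pics/s5.png",np.hstack([cv2.resize(i["pixels"][130:290,c:c+160,::-1],None,fx=2.5,fy=2.5) for i,c in((p,220),(q,260))]))
```

```text
t 12.35 case xyz tcp [ 30.1 -48.3 238. ] rot [-3.140e+00 -1.000e-03  1.771e+00] F [-0.1 -1.   0.2] w 0.0 tips 0.019
```

View pics/s5.png

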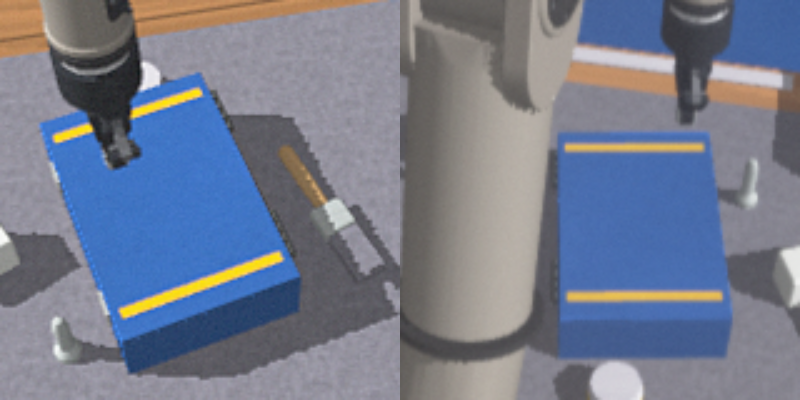

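The lid lies flat on the rim in both views, the punch, wax, mallet and brush look undisturbed, and the robot is clear. I'm handing in the job.

```bash
python3 -c "
from bench import manip
print(manip.finish_job())"
```

```text
the job is handed in; nothing more can be done
None
```

The flap is folded flat, the lid was pushed shut over it at about 0.8 rad/s, no bystander in view looked moved, and the job is handed in at about 12 s; no verdict came back.

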